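# Make up the set-meal tray from the binder card

## Robot

A 7-joint arm with a two-finger parallel gripper is mounted at the origin on the work surface. World frame = base frame: x ahead of the robot, y to its left, z up, the work surface at z = 0. Lengths are in m, angles in rad, forces in N, time in s.
With the tool pointing down it reaches from about 0.4 to 0.875 m from the base axis. Payload 19.3 kg.
Tool frame: the origin (TCP) lies at the very end of the fingers, on their centre line; the grasp point (between the pads) lies 19 mm behind it; z points along the fingers, y is the direction in which the jaws open and shut (so a half turn about z gives the same grasp; the last joint's range is limited). The gripper opens to 85 mm and grips with 20 to 120 N. Pads are 22 mm wide; open, the fingers measure 114 mm over their backs; the gripper's body (76 mm by 85 mm) begins 54 mm behind the grasp point. The pads swing forward as they close: fully open they stand 13 mm farther back than shut.
Start: joints at [-1.289, 0.521, -0.036, 1.599, 0.021, 1.021, -0.113], TCP at [0.215, 0.587, 0.231] pointing down, gripper open.
Joint ranges: [-2.91, 2.91], [-0.3, 2.13], [-1.5, 1.42], [0.17, 2.43], [-1.26, 4.41], [0.16, 1.93], [-2.52, 2.52]. Speed limits (rad/s): [1.89, 1.89, 2.39, 2.39, 3.01, 3.01, 3.01].

## Interface

Orientations are given as [roll, pitch, yaw] about the fixed x, y, z axes, in that order (R = Rz(yaw) Ry(pitch) Rx(roll)).
In Python, from workcell import bot, grab_frame, calibration, workorder gives the robot as it stands.
- The arm moves only by the tool move_arm, never from a script. Its arguments are lists of equal length, an entry for each row: "jaw": the closure in counts, from 0 (fully open) to 255 (shut); "dp": the shift along the tool's x, y, z in units of 800 mm (1.0 is 800 mm), a list of three; "rotation": the turn, a rotation vector about the tool's x, y, z in units of pi rad (1.0 is pi rad), a list of three. In form: {"jaw": [jaw, ...], "dp": [[dx, dy, dz], ...], "rotation": [[rx, ry, rz], ...]}. A call has 1 to 10 rows; each row shifts and turns the commanded pose from where the row before left it, along the tool's axes as they then stand; what a row does not reach is not made up. A row lasts 1/8 s, in which the tool goes at most 62.5 mm and 10.7 degrees, less where a joint would pass 70% of its speed; a pose out of reach is approached as far as the arm can. A call with a number of a shift or a turn outside -1 to 1 is refused whole. A call with a gripper value outside its range is refused whole. The fingers move at their own pace and stop on an object; "squeeze" is the grip in N (left out, the last holds). Time passes only in rows, so rows that do not move let the fingers close. It gives the time, the measured TCP pose, the force and the opening at its end, in the units of the state.
- bot.observe(): the state, without advancing time (a new reading comes with each control period).
- grab_frame(name): name is "scene" or "top" or "wrist"; returns the picture (480x640x3 uint8, blue, green, red); there is no depth.
- calibration(name): a dict with "camera_matrix" (3x3 intrinsics, pixels), "T" (4x4, takes a point from camera to world coordinates). Camera axes: x right, y down, z forward; pixel columns grow to the right and rows downward; lengths in m; the calibration is good to about 2 mm. A picture is of the moment at which its call begins: read the wrist's pose just before it. calibration takes no time and is no camera call; for the wrist camera it gives the pose at the moment of the call.
- workorder.job_done(): hands the job in, once; it reports no verdict.
The state is a dict: "clock": time; "qpos": joint angles; "qd": joint speeds; "joint_efforts": joint torques, N m; "position": TCP position; "tool_rot": TCP orientation; "force": force on the tool from outside, world axes, zero at the start; "moment": the same for the moment, N m; "grip_width": finger opening in m.
Only numpy, scipy, OpenCV 4.12 (cv2) and the standard library are available. Lean on these libraries where they do the work, as an engineer would, in place of code of your own. Each camera call takes 0.05 s, during which the arm holds its last target. There are 200 camera calls.

## Task

On the ring binder, turn the top stiff card over from right to left so that the card for this tray shows. Then make up the tray: clear the used cup off it to a free spot on the bare table, touching nothing, and stand every lidded sauce pot upright on the tray, each with a small gap to the plate, the bowl, the rim and the other pots, leaving plate, bowl and salt shaker where they are. When the tray is complete, turn the next card over to the left as well, ready for the next order.

Things in the scene. Friction and masses are not known exactly. Their poses are not given: they have to be found in the camera images.
- binder: Small black ring binder, open, fixed on the table: 168 mm along its rings (local x), 260 mm across (local y), sheets 17 mm high on both sides. Origin on the table under the middle of the ring axis, which runs along local x 22 mm above the table. Local -y is the side where both cards lie at the start (the right, for a reader standing at the robot), +y the side they are turned to.
- top_card (a joint): Angle of the upper of two stiff white cards hinged on the ring axis: 0 = lying at the start side on the other card, 3.08 rad = lying turned over on the local +y side. Its plane stands joint + 0.06 rad above the -y side. 60 g, 148 mm along the rings, 3 mm thick, outer edge 117 mm from the ring axis; it swings freely and falls to either side if let go.
- next_card (a joint): Angle of the lower card, of the same size: 0 = lying at the start side under the top card, 3.08 rad = turned over, lying on the local +y side. Its plane stands (joint value) rad above the -y side.
- top_card_tab (a point): Point on the top card's grey thumb tab, 134 mm from the ring axis, 40 mm from the binder's middle towards local +x. Tab: 30 mm wide along the rings, 5 mm thick, sticking out 30 mm past the card's edge (117 to 147 mm from the axis). Gripped across its 30 mm (fingers closing along the rings) it can pivot between the pads as the card is carried over. Site x runs along the rings, -y outwards.
- next_card_tab (a point): The same point of the lower card's tab, which sits 40 mm from the middle of the binder towards local -x; at the start it is 22 mm above the table.
- tray: Dark wooden serving tray, fixed, 380 x 290 mm (local x, y), floor 6 mm above the table, rim 16 mm high and 8 mm thick all round. Origin under its centre, on the table.
- plate: White round plate on the tray, rim radius 66 mm, 18 mm high. Origin at the centre of its underside.
- bowl: White round bowl on the tray, rim radius 52 mm, 40 mm high. Origin at the centre of its underside.
- shaker: Steel salt shaker standing among the pots, 44 mm in diameter, 72 mm high, to be left alone. Origin at the centre of its underside.
- teacup: Blue used cup without a handle, standing on the tray at the start: outer radius 30 mm from 12 mm up to the rim, 26 mm at the foot, 58 mm high, wall 4 mm, empty, 170 g. Origin at the centre of its underside.
- pot1: Reddish-brown sauce pot with a white lid: upright straight cylinder 50 mm in diameter, 66 mm high, weight low down, about 130 g. Three to five such pots are there in a run. Origin at the centre of its underside.
- pot2: Reddish-brown sauce pot with a white lid: upright straight cylinder 50 mm in diameter, 66 mm high, weight low down, about 130 g. Three to five such pots are there in a run. Origin at the centre of its underside.
- pot3: Reddish-brown sauce pot with a white lid: upright straight cylinder 50 mm in diameter, 66 mm high, weight low down, about 130 g. Three to five such pots are there in a run. Origin at the centre of its underside.
- pot4: Reddish-brown sauce pot with a white lid: upright straight cylinder 50 mm in diameter, 66 mm high, weight low down, about 130 g. Three to five such pots are there in a run. Origin at the centre of its underside.
- pot5: Reddish-brown sauce pot with a white lid: upright straight cylinder 50 mm in diameter, 66 mm high, weight low down, about 130 g. Three to five such pots are there in a run. Origin at the centre of its underside.

How it is judged:
By the outcome, as a careful person would: the job done as asked, in the order asked, and still so for the second after the job is handed in, with the robot touching nothing.
Of pot1, pot2, pot3, pot4, pot5 only 3 to 5 are there at a start; the rules pass over those that are not, and their reading is None.
At some moment in a run one of pot1, pot2, pot3, pot4, pot5 may be knocked a few centimetres aside while the robot is not near it.
It also fails if it takes over 210 s, if anything falls off the work surface, if the arm or the gripper's body presses on something with over 40 N, if the wrist force passes 120 N, or if a joint passes its speed limit or range.

## Working session

There is one attempt and no reset: what is moved stays moved. The work goes in short steps, Python scripts to look and compute and a tool call to move; the robot and the scene stay as the last step left them, time stands still between calls to the robot, and variables do not carry over. Pictures are saved under pics/ and viewed, about 12 in all and at most 16, crops included, and the job is handed in when it is done.

Besides the shell and the picture viewer there is one more tool, called as name(argument=value, ...) on one line, values as JSON. move_arm: Moves the arm, as the interface text tells. Shifts and turns lie within -1 to 1; 1 stands for 800 mm of shift or pi rad of turn. Its arguments: {"type":"object","properties":{"jaw":{"type":"array","items":{"type":"number"}},"dp":{"type":"array","items":{"type":"array","items":{"type":"number","minimum":-1,"maximum":1}}},"rotation":{"type":"array","items":{"type":"array","items":{"type":"number","minimum":-1,"maximum":1}}},"squeeze":{"type":"number"}},"required":["jaw","dp","rotation"]}

```bash
ls; mkdir -p pics
python3 - <<'E'
from workcell import bot, grab_frame, calibration, workorder
import cv2, numpy as np
np.set_printoptions(precision=4,suppress=True)
print(bot.observe())
for n in ["scene","top"]:
    cv2.imwrite(f"pics/{n}0.png",grab_frame(n)); c=calibration(n); print(n,c["camera_matrix"],c["T"])
E
```

```text
pics
{'clock': 0.0, 'qpos': array([-1.2892,  0.522 , -0.0363,  1.6   ,  0.0212,  1.0211, -0.1128]), 'qd': array([-0.0011, -0.0003,  0.0002, -0.0013, -0.0008,  0.0003,  0.0008]), 'joint_efforts': array([ -0.0017, -92.7093,   1.9793, -36.9954,   0.0178,   0.0079,
        -0.    ]), 'position': array([0.2153, 0.5864, 0.2307]), 'tool_rot': array([-3.1404,  0.0001,  2.7898]), 'force': array([-0.0669,  0.722 ,  0.6948]), 'moment': array([ 0.0276, -0.0286, -0.0084]), 'grip_width': 0.08553278865634023}
scene [[493.4174   0.     325.1132]
 [  0.     493.4174 236.2875]
 [  0.       0.       1.    ]] [[ 0.8807  0.3909 -0.2676  0.756 ]
 [ 0.4735 -0.7424  0.474  -0.4761]
 [-0.0134 -0.5441 -0.8389  0.7789]
 [ 0.      0.      0.      1.    ]]
top [[567.8846   0.     319.8408]
 [  0.     567.8846 242.1202]
 [  0.       0.       1.    ]] [[ 0.0189 -0.9977  0.0647  0.471 ]
 [-0.9998 -0.0185  0.0064 -0.0973]
 [-0.0052 -0.0648 -0.9979  1.2297]
 [ 0.      0.      0.      1.    ]]
```

View pics/top0.png

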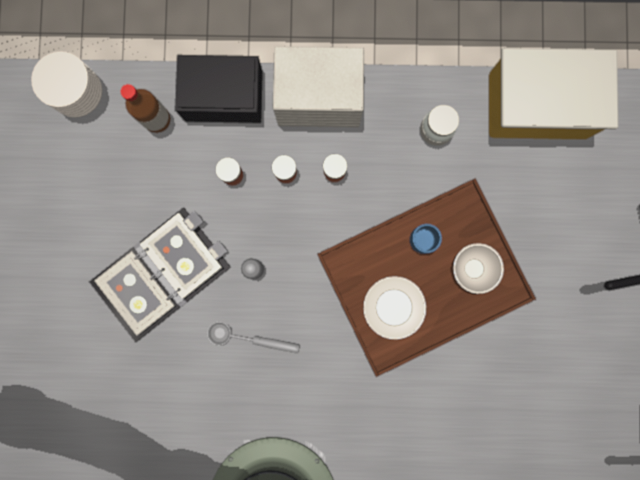

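View pics/scene0.png

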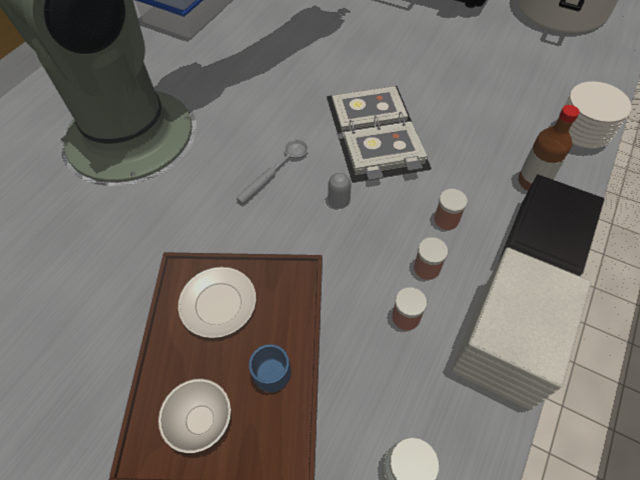

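Top: binder at about (160,273) with tabs at (195,220) and (220,250). There are three pots at (228,170), (284,168) and (335,167). The shaker is at (252,268), the cup at (426,239), the bowl at (478,268), the plate at (395,307), and the tray corners at (476,180), (319,254), (377,375), (534,298).

```bash
cat > h.py <<'E'
from workcell import bot, grab_frame, calibration, workorder
import cv2, numpy as np
from scipy.spatial.transform import Rotation as R
np.set_printoptions(precision=4,suppress=True)
def ray(cal,uv,z):
    K,T=cal["camera_matrix"],cal["T"]
    d=T[:3,:3]@np.linalg.solve(K,np.array([uv[0],uv[1],1.])); o=T[:3,3]
    return (o+d*(z-o[2])/d[2])[:2]
def proj(cal,p):
    q=np.linalg.inv(cal["T"])@np.append(p,1); q=cal["camera_matrix"]@q[:3]; return q[:2]/q[2]
def blobs(mask,amin,amax=1e9):
    n,l,s,c=cv2.connectedComponentsWithStats(mask.astype(np.uint8))
    out=[]
    for i in range(1,n):
        if amin<s[i,4]<amax:
            ct=cv2.findContours((l==i).astype(np.uint8),cv2.RETR_EXTERNAL,cv2.CHAIN_APPROX_NONE)[0][0]
            e=cv2.fitEllipse(ct) if len(ct)>5 else None
            out.append((c[i],s[i,4],e,ct))
    return out
def pots(img,cal):  # white lids in the working area
    hsv=cv2.cvtColor(img,cv2.COLOR_BGR2HSV)
    m=(hsv[...,2]>190)&(hsv[...,1]<40)
    return [(ray(cal,e[0],.066),a,np.array(e[0])) for c,a,e,ct in blobs(m,200,1200) if e]
def state():
    o=bot.observe(); return o
E
python3 - <<'E'
from h import *
img=cv2.imread("pics/top0.png");cal=calibration("top")
hsv=cv2.cvtColor(img,cv2.COLOR_BGR2HSV)
print("lids",*pots(img,cal),sep="\n")
h,s,v=cv2.split(hsv)
for c,a,e,ct in blobs((h>95)&(h<125)&(s>90),100): print("blue",a,e,ray(cal,e[0],.058))
m=((h<15)|(h>170))&(s>70)
for c,a,e,ct in blobs(m,2000):
    box=cv2.boxPoints(cv2.minAreaRect(cv2.convexHull(ct))); w=np.array([ray(cal,p,.022) for p in box]); print("tray",box,w,w.mean(0),np.linalg.norm(np.diff(w,axis=0),axis=1), w[1]-w[0])
m=(v>150)&(s<60); m[:160]=0; m[:, :300]=0
for c,a,e,ct in blobs(m,800): 
    (x,y),r=cv2.minEnclosingCircle(ct); print("white",a,(x,y),r,ray(cal,(x,y),.04),ray(cal,(x,y),.018))
m=(v<60)[:, :]; m=m.copy(); m[:190]=0; m[350:]=0; m[:,300:]=0
for c,a,e,ct in blobs(m,100): print("black",a,cv2.minAreaRect(ct),c)
cv2.imwrite("pics/b0.png",cv2.resize(img[195:350,80:280],None,fx=4,fy=4,interpolation=cv2.INTER_CUBIC)[:600])
E
```

```text
lids
(array([0.9471, 0.5331]), np.int32(263), array([27.7366, 46.9052]))
(array([0.9459, 0.3768]), np.int32(740), array([101.7334,  48.6633]))
(array([0.9463, 0.2892]), np.int32(796), array([143.2733,  49.1533]))
(array([0.9495, 0.2067]), np.int32(605), array([182.4684,  48.3123]))
(array([0.9533, 0.1123]), np.int32(516), array([227.3737,  47.3113]))
(array([ 0.9446, -0.2408]), np.int32(743), array([395.3803,  54.0684]))
(array([ 0.9442, -0.3281]), np.int32(745), array([437.0905,  54.957 ]))
(array([ 0.9445, -0.4141]), np.int32(693), array([478.1392,  55.4792]))
(array([ 0.8073, -0.342 ]), np.int32(720), array([443.382 , 119.3021]))
(array([ 0.7022, -0.0114]), np.int32(446), array([283.4092, 166.4533]))
(array([ 0.7067, -0.1173]), np.int32(451), array([334.5691, 165.2477]))
(array([0.6953, 0.1053]), np.int32(442), array([227.074 , 168.7503]))
(array([ 0.4995, -0.4143]), np.int32(267), array([478.058 , 268.0298]))
(array([ 0.4981, -0.41  ]), np.int32(926), array([475.9839, 268.6686]))
blue 657 ((425.5293273925781, 238.4918212890625), (26.879179000854492, 29.474952697753906), 70.63137817382812) [ 0.5586 -0.308 ]
tray [[316.5172 254.006 ]
 [475.5893 176.7424]
 [534.9657 298.9881]
 [375.8937 376.2516]] [[ 0.5239 -0.083 ]
 [ 0.696  -0.4208]
 [ 0.4374 -0.5464]
 [ 0.2696 -0.2125]] [ 0.4818 -0.3157] [0.3792 0.2875 0.3737] [ 0.1721 -0.3378]
white 73256 (469.5, 302.8228759765625) 221.64988708496094 [ 0.4274 -0.4036] [ 0.4266 -0.4093]
white 1992 (478.2574768066406, 267.88623046875) 25.391204833984375 [ 0.5004 -0.4218] [ 0.501  -0.4278]
white 3117 (394.4063415527344, 307.4533996582031) 31.65315055847168 [ 0.4148 -0.2475] [ 0.4137 -0.2503]
```

View pics/b0.png

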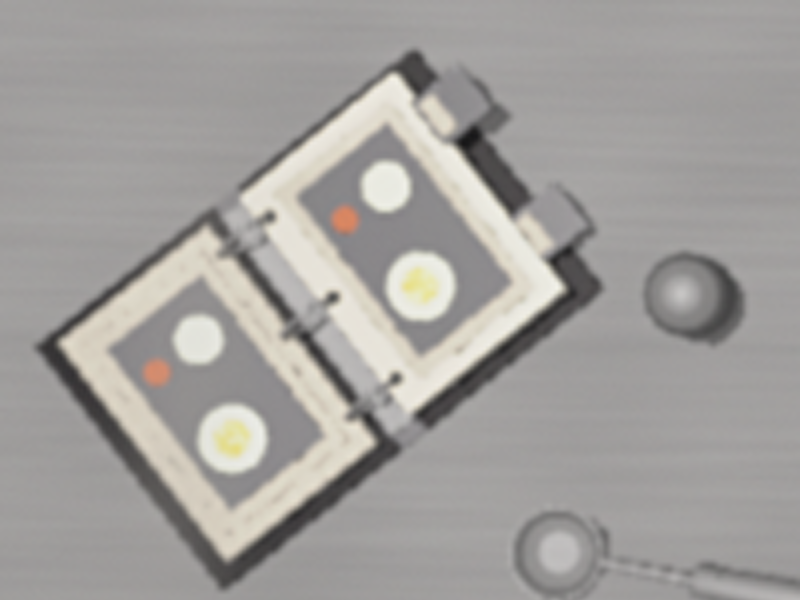

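The crop shows the binder cover corners at crop (40,347), (222,587), (600,290), (415,52). The top card's tab is at (462,103), the next card's tab at (560,225), and the shaker at (690,297).

```bash
cat >> h.py <<'E'
def ang(d): return np.arctan2(d[1],d[0])
# binder frame
_c=dict(camera_matrix=np.array([[567.8846,0,319.8408],[0,567.8846,242.1202],[0,0,1]]))
def plan(target,yaw,jaw=0,step=.04,pose=None):
    """rows from the present measured pose to target [x,y,z], tool down with jaws closing along world angle yaw"""
    o=bot.observe(); p=np.array(o["position"]); r=R.from_euler("xyz",o["tool_rot"])
    best=None
    for k in (-1,0,1,2):  # tool y along yaw
        t=R.from_euler("xyz",[np.pi,0,yaw+np.pi/2+k*np.pi]); rv=(r.inv()*t).as_rotvec()
        q=o["qpos"][6]+rv[2]
        if abs(rv[2])<np.pi and abs(q)<2.3 and (best is None or abs(q)<abs(best[0])): best=(q,rv,t)
    q,rv,t=best; d=np.array(target)-p
    print("q7->%.2f rot/pi"%q,rv/np.pi,"n>=%d"%np.ceil(np.abs(rv).max()/.16),"| dp then(after rot)/0.8",t.inv().apply(d)/.8,"dist %.3f"%np.linalg.norm(d))
E
python3 - <<'E'
from h import *
cal=calibration("top"); cs=calibration("scene")
o=np.array([80,195])
w=[ray(cal,np.array(p)/4+o,.003) for p in [(40,347),(222,587),(600,290),(415,52)]]
w=np.array(w); print(w,w.mean(0),[np.linalg.norm(w[i]-w[i-1]) for i in range(4)])
yl=(w[0]+w[1]-w[2]-w[3])/2; xl=(w[0]+w[3]-w[1]-w[2])/2
print("y ang",ang(yl),"x ang",ang(xl))
a=np.mean([ang(xl),ang(yl)-np.pi/2]); X=np.array([np.cos(a),np.sin(a)]);Y=np.array([-X[1],X[0]]); B=w.mean(0)
print("tabs img",ray(cal,np.array((462,103))/4+o,.027),ray(cal,np.array((560,225))/4+o,.022))
print("tabs model134",B+.04*X-.134*Y,B-.04*X-.134*Y,"B",B,"a",a)
img=cv2.imread("pics/scene0.png").copy()
for q in [*[np.r_[B+sx*.04*X-rr*Y,z] for sx,z in((1,.029),(-1,.024)) for rr in(.117,.147)],[.5586,-.308,.058],*[[x,y,.066] for x,y in [(.7022,-.0114),(.7067,-.1173),(.6953,.1053)]],[.5004,-.4218,.04],[.4137,-.2503,.018]]:
    uv=proj(cs,q); cv2.circle(img,tuple(np.int32(np.round(uv))),2,(0,0,255),-1)
cv2.imwrite("pics/s_chk.png",img)
sh=cv2.imread("pics/top0.png"); print("shaker top",ray(cal,(252,268),.072))
# scene-based lids
print(*pots(cv2.imread("pics/scene0.png"),cs),sep="\n")
E
```

```text
[[0.4557 0.4052]
 [0.3293 0.3017]
 [0.4921 0.1036]
 [0.6195 0.2081]] [0.4741 0.2546] [np.float64(0.2563611346097027), np.float64(0.16338752644487048), np.float64(0.2564247507390685), np.float64(0.16478513768620356)]
y ang 2.261482015331336 x ang 0.686569003549062
tabs img [0.5898 0.1761] [0.5259 0.1228]
tabs model134 [0.5902 0.1766] [0.5284 0.1258] B [0.4741 0.2546] a 0.6886273460427508
shaker top [0.4907 0.0474]
(array([ 0.4182, -0.2502]), np.int32(1127), array([212.8609, 290.9924]))
(array([ 0.7093, -0.1208]), np.int32(397), array([411.6542, 303.3852]))
(array([ 0.508 , -0.4219]), np.int32(256), array([194.1232, 415.5958]))
(array([ 0.5178, -0.4228]), np.int32(517), array([199.4147, 419.5716]))
```

View pics/s_chk.png

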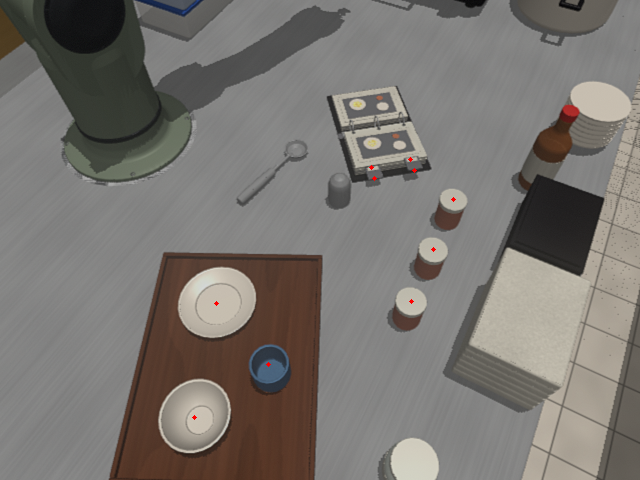

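Projected points sit on their objects in the scene view, so the two views agree within a few mm. Next: plan the approach to the top tab.

Run:
```python
from h import *
plan([.594,.172,.13],.6886)
```

```text
q7->0.42 rot/pi [-0.0003  0.0001  0.1688] n>=4 | dp then(after rot)/0.8 [-0.7008  0.0363  0.126 ] dist 0.570
```

move_arm(jaw=[0,0,0,0], dp=[[0,0,0],[0,0,0],[0,0,0],[0,0,0]], rotation=[[0,0,0.0422],[0,0,0.0422],[0,0,0.0422],[0,0,0.0422]], squeeze=40)

```text
clock: 0.6
position: [0.2153, 0.5865, 0.231]
tool_rot: [-3.141, 0.0, 2.255]
force: [-1.0, -0.4, 0.6]
grip_width: 0.0853
```

move_arm(jaw=[0,0,0,0,0,0,0,0,0,0], dp=[[-0.05,0.0026,0],[-0.05,0.0026,0],[-0.05,0.0026,0],[-0.05,0.0026,0],[-0.05,0.0026,0],[-0.05,0.0026,0],[-0.05,0.0026,0],[-0.05,0.0026,0],[-0.05,0.0026,0],[-0.05,0.0026,0]], rotation=[[0,0,0],[0,0,0],[0,0,0],[0,0,0],[0,0,0],[0,0,0],[0,0,0],[0,0,0],[0,0,0],[0,0,0]])

```text
clock: 1.85
position: [0.4863, 0.29, 0.2311]
tool_rot: [-3.141, -0.0, 2.26]
force: [0.5, -0.1, -0.3]
grip_width: 0.0857
```

move_arm(jaw=[0,0,0,0,0,0], dp=[[-0.05,0.0026,0.03],[-0.05,0.0026,0.03],[-0.05,0.0026,0.03],[-0.05,0.0026,0.03],[0,0,0],[0,0,0]], rotation=[[0,0,0],[0,0,0],[0,0,0],[0,0,0],[0,0,0],[0,0,0]])

```text
clock: 2.6
position: [0.5934, 0.1732, 0.1351]
tool_rot: [-3.141, -0.001, 2.26]
force: [-0.4, 1.4, -0.1]
grip_width: 0.0853
```

Run:
```python
from h import *
plan([.594,.172,.018],.6886); cv2.imwrite("pics/w1.png",grab_frame("wrist"))
c=calibration("wrist"); print([proj(c,p) for p in ([.590,.1763,.03],[.527,.124,.022])])
```

```text
q7->0.42 rot/pi [-0.0001 -0.0002  0.    ] n>=1 | dp then(after rot)/0.8 [-0.0016 -0.0004  0.1464] dist 0.117
[array([317.7577, 229.1397]), array([196.7257, 226.103 ])]
```

View pics/w1.png

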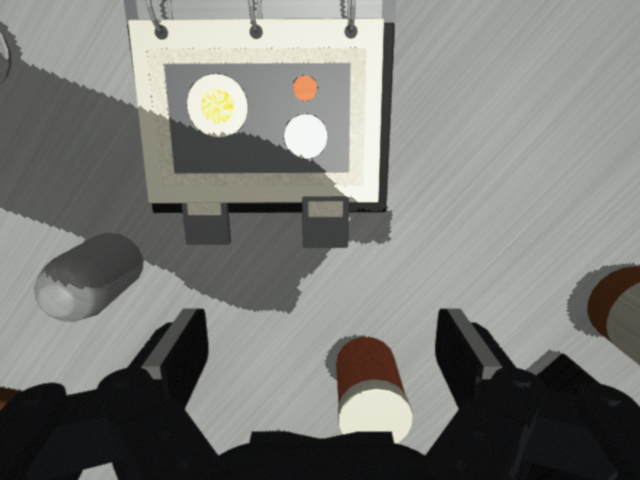

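Wrist view: top tab centre is at (326,228), predicted at (318,229). That puts it about 4 mm towards local +x, so I'll correct for it while descending.

move_arm(jaw=[0,0,0,0,0,0,255,255,255,255], dp=[[-0.0016,0.0045,0.04],[0,0,0.04],[0,0,0.035],[0,0,0.02],[0,0,0.0115],[0,0,0],[0,0,0],[0,0,0],[0,0,0],[0,0,0]], rotation=[[0,0,0],[0,0,0],[0,0,0],[0,0,0],[0,0,0],[0,0,0],[0,0,0],[0,0,0],[0,0,0],[0,0,0]])

```text
clock: 3.9
position: [0.5968, 0.1735, 0.0185]
tool_rot: [-3.14, -0.0, 2.259]
force: [-5.7, -4.3, 10.7]
grip_width: 0.0284
```

move_arm(jaw=[255,255,255,255], dp=[[0,0,0],[0,0,0],[0,0,0],[0,0,0]], rotation=[[0,0,0],[0,0,0],[0,0,0],[0,0,0]])

```text
clock: 4.4
position: [0.5968, 0.1735, 0.0185]
tool_rot: [-3.14, -0.0, 2.259]
force: [-5.6, -3.8, 10.4]
grip_width: 0.0286
```

Run:
```python
from h import *
o=bot.observe();print(o["position"],o["force"],o["grip_width"])
# arc rows: tab point radius r about axis; start angle .06
r=.140; z0=.016
th=np.linspace(.06,np.pi-.02,25)
u=r*np.cos(th); w=r*np.sin(th)
print(np.c_[np.diff(-u),-np.diff(w)]/.8)
```

```text
[0.5968 0.1735 0.0185] [-5.6222 -3.8192 10.3717] 0.02862229836531558
[[ 0.0028 -0.0221]
 [ 0.0055 -0.0216]
 [ 0.0083 -0.0207]
 [ 0.0108 -0.0195]
 [ 0.0132 -0.018 ]
 [ 0.0154 -0.0161]
 [ 0.0173 -0.0141]
 [ 0.019  -0.0117]
 [ 0.0203 -0.0092]
 [ 0.0213 -0.0066]
 [ 0.022  -0.0038]
 [ 0.0223 -0.001 ]
 [ 0.0222  0.0019]
 [ 0.0218  0.0047]
 [ 0.021   0.0074]
 [ 0.0199  0.01  ]
 [ 0.0185  0.0125]
 [ 0.0167  0.0147]
 [ 0.0147  0.0167]
 [ 0.0125  0.0185]
 [ 0.01    0.0199]
 [ 0.0074  0.021 ]
 [ 0.0047  0.0218]
 [ 0.0019  0.0222]]
```

move_arm(jaw=[255,255,255,255,255,255,255,255,255,255], dp=[[0.0028,0,-0.022],[0.0055,0,-0.0216],[0.0083,0,-0.0207],[0.0108,0,-0.0195],[0.0132,0,-0.018],[0.0154,0,-0.0161],[0.0173,0,-0.0141],[0.019,0,-0.0117],[0.0203,0,-0.0092],[0.0213,0,-0.0066]], rotation=[[0,0,0],[0,0,0],[0,0,0],[0,0,0],[0,0,0],[0,0,0],[0,0,0],[0,0,0],[0,0,0],[0,0,0]])

```text
clock: 5.65
position: [0.528, 0.2564, 0.1466]
tool_rot: [-3.14, 0.0, 2.259]
force: [-4.4, -5.1, -4.8]
grip_width: 0.0285
```

Run:
```python
from h import *
o=bot.observe();print(o["position"],o["force"],o["grip_width"])
a=grab_frame("scene")[60:240,250:500]; cv2.imwrite("pics/s2.png",cv2.resize(a,None,fx=3,fy=3))
```

```text
[0.528  0.2564 0.1466] [-4.4287 -5.1351 -4.7515] 0.028493999872328746
```

View pics/s2.png

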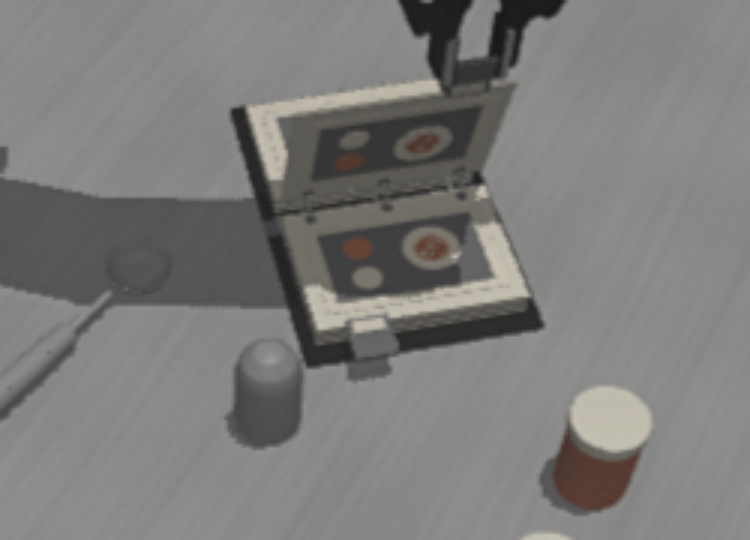

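The card is held by its tab and standing nearly upright; the next card has stayed down. Continuing over.

move_arm(jaw=[255,255,255,255,255,255,255,255,255,255], dp=[[0.022,0,-0.0038],[0.0223,0,-0.001],[0.0222,0,0.0019],[0.0218,0,0.0047],[0.021,0,0.0074],[0.0199,0,0.01],[0.0185,0,0.0125],[0.0167,0,0.0147],[0.0147,0,0.0167],[0.0125,0,0.0185]], rotation=[[0,0,0],[0,0,0],[0,0,0],[0,0,0],[0,0,0],[0,0,0],[0,0,0],[0,0,0],[0,0,0],[0,0,0]])

```text
clock: 6.95
position: [0.4288, 0.3762, 0.081]
tool_rot: [-3.139, -0.002, 2.261]
force: [-13.3, -0.9, 8.2]
grip_width: 0.0281
```

move_arm(jaw=[255,255,255,255], dp=[[0.01,0,0.0199],[0.0074,0,0.021],[0.0045,0,0.02],[0,0,0.01]], rotation=[[0,0,0],[0,0,0],[0,0,0],[0,0,0]])

```text
clock: 7.45
position: [0.4173, 0.3899, 0.0236]
tool_rot: [-3.138, -0.003, 2.262]
force: [-18.9, 2.9, 4.8]
grip_width: 0.028
```

move_arm(jaw=[0,0,0,0,0,0,0,0], dp=[[0,0,0],[0,0,0],[0,0,0],[0,0,-0.01],[0,0,-0.05],[0,0,-0.06],[0,0,-0.06],[0,0,-0.06]], rotation=[[0,0,0],[0,0,0],[0,0,0],[0,0,0],[0,0,0],[0,0,0],[0,0,0],[0,0,0]])

```text
clock: 8.45
position: [0.4207, 0.3885, 0.2181]
tool_rot: [3.141, -0.0, 2.259]
force: [0.3, 0.4, 1.0]
grip_width: 0.0855
```

```bash
cat >> h.py <<'E'
def cup(img,cal):
    h,s,v=cv2.split(cv2.cvtColor(img,cv2.COLOR_BGR2HSV))
    return [ray(cal,e[0],.058) for c,a,e,ct in blobs((h>95)&(h<125)&(s>90),300) if c[1]>130]
E
python3 - <<'E'
from h import *
t=grab_frame("top");s=grab_frame("scene"); ct=calibration("top")
cv2.imwrite("pics/t3.png",t); cv2.imwrite("pics/s3.png",cv2.resize(s[60:330,150:500],None,fx=2,fy=2))
print([p for p in pots(t,ct) if p[0][0]<.78 and p[0][0]>.3],cup(t,ct))
plan([.5586,-.308,.16],1.1)
C=np.array([.4818,-.3157]); b=np.arctan2(-.3378,.1721);b=np.mean([b, np.arctan2(*(np.array([.4374,-.5464])-[.696,-.4208])[::-1])+np.pi/2]); U=np.array([np.cos(b),np.sin(b)]);V=np.array([-U[1],U[0]])
print("tray ang",b)
for n,p in dict(plate=(.414,-.250),bowl=(.5004,-.4218),cup=(.5586,-.308)).items(): d=np.array(p)-C; print(n,d@U,d@V)
E
```

```text
[(array([ 0.7022, -0.0114]), np.int32(451), array([283.4362, 166.4545])), (array([ 0.7068, -0.1174]), np.int32(455), array([334.6165, 165.1849])), (array([0.6954, 0.1052]), np.int32(445), array([227.1238, 168.7025])), (array([0.5287, 0.2101]), np.int32(260), array([173.7438, 248.0884])), (array([ 0.4995, -0.4143]), np.int32(290), array([478.0546, 268.0184])), (array([ 0.4978, -0.4103]), np.int32(980), array([476.1284, 268.8035]))] [array([ 0.5586, -0.308 ])]
q7->-0.47 rot/pi [ 0.0025  0.0001 -0.1311] n>=3 | dp then(after rot)/0.8 [-0.5475 -0.7003  0.0766] dist 0.714
tray ang -1.1091296820862615
plate -0.0890228480696638 -0.03143664297544436
bowl 0.10327773476452756 -0.030608487416203686
cup 0.027315963025172595 0.07218980651038898
```

View pics/s3.png

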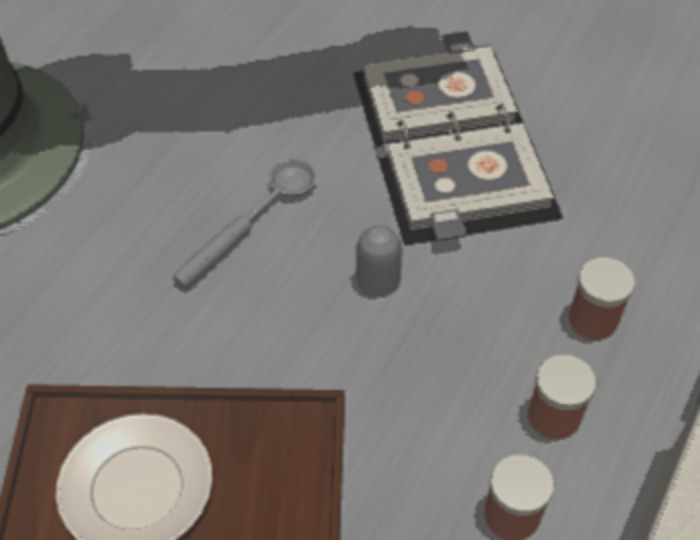

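The top card lies flat on the left, and the next order's card now shows on the right with its tab at (447,225). Now the cup.

Run:
```python
from h import *
plan([.5586,-.308,.16],-1.109)
```

```text
q7->-1.40 rot/pi [ 0.0024  0.0013 -0.428 ] n>=9 | dp then(after rot)/0.8 [ 0.2363 -0.857   0.0766] dist 0.714
```

```bash
sed -i 's/q=o\["qpos"\]\[6\]+rv\[2\]/q=o["qpos"][6]+rv[2]+np.arctan2(target[1],target[0])-np.arctan2(p[1],p[0])/; s/for k in (-1,0,1,2):/for k in (0,1):/; s/t=R.from_euler("xyz",\[np.pi,0,yaw+np.pi\/2+k\*np.pi\]); rv=.*$/t=R.from_euler("xyz",[np.pi,0,yaw+np.pi\/2+k*np.pi]); rv=(r.inv()*t).as_rotvec()/' h.py
python3 - <<'E'
from h import *
print(bot.observe()["qpos"])
plan([.5586,-.308,.16],-1.109)
E
```

```text
[-0.9955  0.4564  0.2036  1.7619 -0.1122  0.9267 -0.0573]
q7->0.49 rot/pi [ 0.0013 -0.0025  0.572 ] n>=12 | dp then(after rot)/0.8 [-0.2363  0.857   0.0766] dist 0.714
```

move_arm(jaw=[0,0,0,0,0,0,0,0,0,0], dp=[[0,0,0],[0,0,0],[0,0,0],[0,0,0],[0,0,0],[0,0,0],[0,0,0],[0,0,0],[0,0,0],[0,0,0]], rotation=[[0,0,0.052],[0,0,0.052],[0,0,0.052],[0,0,0.052],[0,0,0.052],[0,0,0.052],[0,0,0.052],[0,0,0.052],[0,0,0.052],[0,0,0.052]])

```text
clock: 9.8
position: [0.4206, 0.3886, 0.2159]
tool_rot: [-3.141, -0.0, 0.62]
force: [0.3, 0.7, -0.3]
grip_width: 0.0855
```

move_arm(jaw=[0,0,0,0,0,0,0,0,0,0], dp=[[0,0,0],[-0.0158,0.057,0],[-0.0158,0.057,0],[-0.0158,0.057,0],[-0.0158,0.057,0],[-0.0158,0.057,0],[-0.0158,0.057,0],[-0.0158,0.057,0],[-0.0158,0.057,0],[-0.0158,0.057,0]], rotation=[[0,0,0.052],[0,0,0],[0,0,0],[0,0,0],[0,0,0],[0,0,0],[0,0,0],[0,0,0],[0,0,0],[0,0,0]])

```text
clock: 11.05
position: [0.502, -0.0308, 0.216]
tool_rot: [-3.141, -0.001, 0.462]
force: [0.8, -0.1, -0.3]
grip_width: 0.0854
```

move_arm(jaw=[0,0,0,0,0,0,0,0], dp=[[-0.0158,0.057,0],[-0.0158,0.057,0],[-0.0158,0.057,0],[-0.0158,0.057,0.025],[-0.0158,0.057,0.025],[-0.0158,0.057,0.025],[0,0,0],[0,0,0]], rotation=[[0,0,0],[0,0,0],[0,0,0],[0,0,0],[0,0,0],[0,0,0],[0,0,0],[0,0,0]])

```text
clock: 12.05
position: [0.5561, -0.3077, 0.1558]
tool_rot: [-3.141, -0.0, 0.462]
force: [1.4, 1.0, -0.0]
grip_width: 0.0854
```

Run:
```python
from h import *
print(bot.observe()["qpos"])
plan([.5586,-.308,.036],-1.109)
i=grab_frame("wrist");c=calibration("wrist");print(cup(i,c)); h,s,v=cv2.split(cv2.cvtColor(i,cv2.COLOR_BGR2HSV))
for a,b,e,ct in blobs((h>95)&(h<125)&(s>90),500): print(a,b,e,proj(c,[.5586,-.308,.064]),ray(c,e[0],.064))
t=grab_frame("top"); print(ray(calibration("top"),(425.5,238.5),.064))
```

```text
[ 0.0306  0.7081  0.6049  1.6609 -0.4815  0.9263 -0.2901]
q7->-0.29 rot/pi [-0.0002 -0.      0.0001] n>=1 | dp then(after rot)/0.8 [0.0026 0.0018 0.1497] dist 0.120
[array([ 0.5637, -0.3066])]
[325.3268 231.1699] 7293 ((325.3428649902344, 231.13967895507812), (91.650634765625, 99.72347259521484), 177.69793701171875) [323.6649 241.7897] [ 0.5653 -0.3058]
[ 0.5582 -0.3069]
```

move_arm(jaw=[0,0,0,0,0,255,255,255,255,255], dp=[[0.006,0.0014,0.04],[0,0,0.04],[0,0,0.04],[0,0,0.0297],[0,0,0],[0,0,0],[0,0,0],[0,0,0],[0,0,0],[0,0,0]], rotation=[[0,0,0],[0,0,0],[0,0,0],[0,0,0],[0,0,0],[0,0,0],[0,0,0],[0,0,0],[0,0,0],[0,0,0]])

```text
clock: 13.4
position: [0.5618, -0.307, 0.0379]
tool_rot: [3.14, -0.002, 0.463]
force: [-1.5, 2.5, 11.2]
grip_width: 0.0596
```

move_arm(jaw=[255,255,255,255,255,255], dp=[[0,0,0],[0,0,-0.02],[0,0,-0.05],[0,0,-0.05],[0,0,-0.04],[0,0,0]], rotation=[[0,0,0],[0,0,0],[0,0,0],[0,0,0],[0,0,0],[0,0,0]])

```text
clock: 14.15
position: [0.562, -0.3076, 0.1676]
tool_rot: [3.138, -0.003, 0.462]
force: [0.1, 0.7, -1.7]
grip_width: 0.06
```

Run:
```python
from h import *
plan([.44,-.05,.16],-1.109)
```

```text
q7->0.09 rot/pi [ 0.0011 -0.001   0.0002] n>=1 | dp then(after rot)/0.8 [ 0.0069 -0.3562  0.0095] dist 0.285
```

move_arm(jaw=[255,255,255,255,255,255,255,255,255,255], dp=[[0.001,-0.0509,0],[0.001,-0.0509,0],[0.001,-0.0509,0],[0.001,-0.0509,0],[0.001,-0.0509,0],[0.001,-0.0509,0],[0.001,-0.0509,0],[0,0,0],[0,0,0.04],[0,0,0.04]], rotation=[[0,0,0],[0,0,0],[0,0,0],[0,0,0],[0,0,0],[0,0,0],[0,0,0],[0,0,0],[0,0,0],[0,0,0]])

```text
clock: 15.4
position: [0.4393, -0.0494, 0.0994]
tool_rot: [3.141, -0.001, 0.463]
force: [0.5, 1.2, -1.2]
grip_width: 0.0596
```

move_arm(jaw=[255,255,255,255,255], dp=[[0,0,0.04],[0,0,0.03],[0,0,0.01],[0,0,0.005],[0,0,0]], rotation=[[0,0,0],[0,0,0],[0,0,0],[0,0,0],[0,0,0]])

```text
clock: 16.02
position: [0.4392, -0.0494, 0.0324]
tool_rot: [3.141, -0.001, 0.462]
force: [-0.4, -0.3, -2.4]
grip_width: 0.0595
```

move_arm(jaw=[255,255,0,0,0,0,0,0,0], dp=[[0,0,0.0012],[0,0,0],[0,0,0],[0,0,0],[0,0,0],[0,0,-0.05],[0,0,-0.06],[0,0,-0.06],[0,0,0]], rotation=[[0,0,0],[0,0,0],[0,0,0],[0,0,0],[0,0,0],[0,0,0],[0,0,0],[0,0,0],[0,0,0]])

```text
clock: 17.15
position: [0.4402, -0.049, 0.1694]
tool_rot: [3.141, -0.004, 0.463]
force: [-0.3, 0.4, -1.4]
grip_width: 0.0855
```

Run:
```python
from h import *
t=grab_frame("top");c=calibration("top")
P=[p[0] for p in pots(t,c) if .3<p[0][0]<.78]; print(P,cup(t,c)); cv2.imwrite("pics/t4.png",t)
p=min(P,key=lambda p:np.linalg.norm(p-[.7068,-.1174])); plan([*p,.15],-1.109)
```

```text
[array([ 0.7022, -0.0115]), array([ 0.7067, -0.1175]), array([0.6954, 0.1051]), array([0.5286, 0.2102]), array([ 0.4995, -0.4143]), array([ 0.498 , -0.4109]), array([0.4517, 0.3022])] []
q7->-0.73 rot/pi [ 0.0001 -0.0008  0.0005] n>=1 | dp then(after rot)/0.8 [0.2608 0.2257 0.0224] dist 0.276
```

move_arm(jaw=[0,0,0,0,0,0,0,0], dp=[[0.0435,0.0376,0.0037],[0.0435,0.0376,0.0037],[0.0435,0.0376,0.0037],[0.0435,0.0376,0.0037],[0.0435,0.0376,0.0037],[0.0435,0.0376,0.0037],[0,0,0],[0,0,0]], rotation=[[0,0,0],[0,0,0],[0,0,0],[0,0,0],[0,0,0],[0,0,0],[0,0,0],[0,0,0]])

```text
clock: 18.2
position: [0.7051, -0.1179, 0.1477]
tool_rot: [-3.14, 0.002, 0.462]
force: [-0.1, 0.1, -0.0]
grip_width: 0.0851
```

Run:
```python
from h import *
i=grab_frame("wrist");c=calibration("wrist"); cv2.imwrite("pics/w5.png",i)
h,s,v=cv2.split(cv2.cvtColor(i,cv2.COLOR_BGR2HSV))
for a,b,e,ct in blobs((v>170)&(s<40),1500): print(a,b,e,ray(c,e[0],.066))
plan([.7067,-.1175,.034],-1.109)
t=grab_frame("top"); print(cup(t,calibration("top")))
```

```text
[490.4726  44.9244] 22731 ((500.4190979003906, 48.04893112182617), (125.50709533691406, 339.9874267578125), 98.2739486694336) [ 0.8458 -0.1517]
[376.6692 124.5076] 3755 ((385.14453125, 128.92373657226562), (23.394472122192383, 300.0869140625), 119.71195220947266) [ 0.7837 -0.118 ]
[331.076  154.2847] 11261 ((344.1276550292969, 159.468994140625), (58.17254638671875, 431.54656982421875), 115.52167510986328) [ 0.7588 -0.1055]
[156.2342 186.7688] 8462 ((157.07040405273438, 191.35267639160156), (91.95272827148438, 181.8016357421875), 122.87943267822266) [ 0.6944 -0.0172]
[241.6798 210.548 ] 2573 ((239.47560119628906, 210.13055419921875), (43.55973434448242, 85.77508544921875), 93.74981689453125) [ 0.7054 -0.0641]
[507.5363 261.6949] 2081 ((509.5708312988281, 262.7627868652344), (14.316926956176758, 272.61846923828125), 115.46284484863281) [ 0.7488 -0.2247]
q7->-0.63 rot/pi [-0.0004  0.0004  0.    ] n>=1 | dp then(after rot)/0.8 [0.0018 0.0007 0.1429] dist 0.114
[array([ 0.4372, -0.0515])]
```

View pics/w5.png

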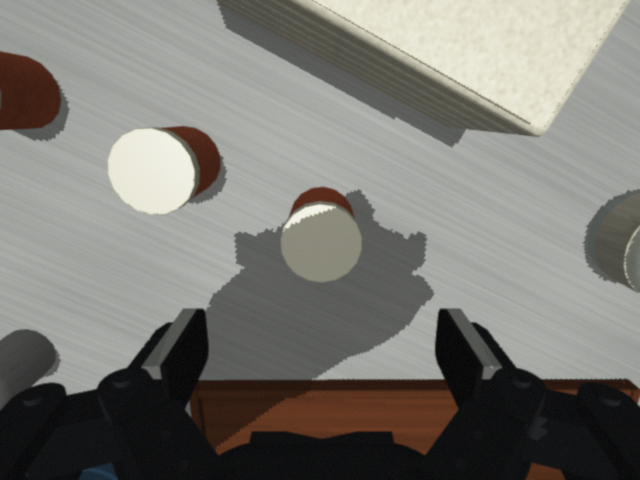

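Wrist view: the target lid is centred at (321,241), midway between the fingers at 207 and 438. Picking it up.

move_arm(jaw=[0,0,0,0,0,255,255,255,255,255], dp=[[0.0018,0.0007,0.04],[0,0,0.04],[0,0,0.04],[0,0,0.0229],[0,0,0],[0,0,0],[0,0,0],[0,0,0],[0,0,0],[0,0,0]], rotation=[[0,0,0],[0,0,0],[0,0,0],[0,0,0],[0,0,0],[0,0,0],[0,0,0],[0,0,0],[0,0,0],[0,0,0]])

```text
clock: 19.55
position: [0.7084, -0.1175, 0.0364]
tool_rot: [3.141, -0.001, 0.463]
force: [-2.1, 1.6, 9.4]
grip_width: 0.0491
```

move_arm(jaw=[255,255,255,255,255,255], dp=[[0,0,0],[0,0,-0.02],[0,0,-0.05],[0,0,-0.05],[0,0,-0.04],[0,0,0]], rotation=[[0,0,0],[0,0,0],[0,0,0],[0,0,0],[0,0,0],[0,0,0]])

```text
clock: 20.3
position: [0.709, -0.118, 0.1668]
tool_rot: [3.139, -0.004, 0.462]
force: [0.5, -1.1, -1.1]
grip_width: 0.0489
```

Run:
```python
from h import *
plan([.605,-.355,.16],-1.109)
```

```text
q7->-1.01 rot/pi [ 0.0008 -0.0013  0.0002] n>=1 | dp then(after rot)/0.8 [-0.2484  0.2073  0.0085] dist 0.259
```

move_arm(jaw=[255,255,255,255,255,255,255,255,255], dp=[[-0.0414,0.0346,0],[-0.0414,0.0346,0],[-0.0414,0.0346,0],[-0.0414,0.0346,0],[-0.0414,0.0346,0],[-0.0414,0.0346,0],[0,0,0.04],[0,0,0.04],[0,0,0]], rotation=[[0,0,0],[0,0,0],[0,0,0],[0,0,0],[0,0,0],[0,0,0],[0,0,0],[0,0,0],[0,0,0]])

```text
clock: 21.42
position: [0.6028, -0.354, 0.0968]
tool_rot: [-3.138, 0.002, 0.462]
force: [0.7, 0.8, -0.6]
grip_width: 0.049
```

Run:
```python
from h import *
plan([.605,-.355,.043],-1.109)
```

```text
q7->-0.25 rot/pi [-0.0011  0.0008  0.0001] n>=1 | dp then(after rot)/0.8 [0.002  0.0024 0.0673] dist 0.054
```

move_arm(jaw=[255,255,255,255,255,255], dp=[[0.002,0.0024,0.03],[0,0,0.025],[0,0,0.009],[0,0,0.0035],[0,0,0.001],[0,0,0]], rotation=[[0,0,0],[0,0,0],[0,0,0],[0,0,0],[0,0,0],[0,0,0]])

```text
clock: 22.18
position: [0.6065, -0.356, 0.0446]
tool_rot: [3.141, -0.0, 0.462]
force: [-1.1, 0.3, -1.1]
grip_width: 0.049
```

Run:
```python
from h import *
o=bot.observe();print(o["position"],o["force"])
```

```text
[ 0.6065 -0.356   0.0446] [-1.0902  0.2544 -1.1096]
```

move_arm(jaw=[255,255,255,0,0,0,0,0,0,0], dp=[[0,0,0.0015],[0,0,0.0013],[0,0,0],[0,0,0],[0,0,0],[0,0,0],[0,0,-0.05],[0,0,-0.05],[0,0,-0.05],[0,0,0]], rotation=[[0,0,0],[0,0,0],[0,0,0],[0,0,0],[0,0,0],[0,0,0],[0,0,0],[0,0,0],[0,0,0],[0,0,0]])

```text
clock: 23.42
position: [0.6074, -0.3567, 0.1651]
tool_rot: [3.138, -0.003, 0.462]
force: [1.4, -0.3, -0.1]
grip_width: 0.0853
```

Run:
```python
from h import *
t=grab_frame("top");c=calibration("top")
P=[p[0] for p in pots(t,c) if .3<p[0][0]<.78]; print(P,cup(t,c)); cv2.imwrite("pics/t6.png",t)
p=min(P,key=lambda p:np.linalg.norm(p-[.7022,-.0114])); plan([*p,.15],-1.109)
```

```text
[array([ 0.7023, -0.0114]), array([0.6954, 0.1052]), array([0.5285, 0.2103]), array([0.4516, 0.3021])] [array([ 0.4429, -0.0519])]
q7->0.24 rot/pi [ 0.0005 -0.0005  0.0002] n>=1 | dp then(after rot)/0.8 [ 0.2988 -0.3325  0.0163] dist 0.358
```

move_arm(jaw=[0,0,0,0,0,0,0,0,0,0], dp=[[0.0374,-0.0416,0.002],[0.0374,-0.0416,0.002],[0.0374,-0.0416,0.002],[0.0374,-0.0416,0.002],[0.0374,-0.0416,0.002],[0.0374,-0.0416,0.002],[0.0374,-0.0416,0.002],[0.0374,-0.0416,0.002],[0,0,0],[0,0,0]], rotation=[[0,0,0],[0,0,0],[0,0,0],[0,0,0],[0,0,0],[0,0,0],[0,0,0],[0,0,0],[0,0,0],[0,0,0]])

```text
clock: 24.72
position: [0.7012, -0.0114, 0.1481]
tool_rot: [3.142, 0.002, 0.462]
force: [-0.0, -0.1, -0.1]
grip_width: 0.0853
```

```bash
cat >> h.py <<'E'
def wristlid():
    i=grab_frame("wrist");c=calibration("wrist"); h,s,v=cv2.split(cv2.cvtColor(i,cv2.COLOR_BGR2HSV))
    for a,b,e,ct in blobs((v>110)&(s<45)&(v<255),2500,12000):
        if abs(a[0]-320)<120 and a[1]<330 and max(e[1])<1.35*min(e[1]): print("wrist lid",e[0],e[1],ray(c,e[0],.066))
E
python3 - <<'E'
from h import *
wristlid()
plan([.7023,-.0114,.034],-1.109)
t=grab_frame("top");c=calibration("top"); print([p[0] for p in pots(t,c) if .3<p[0][0]<.78],cup(t,c))
E
```

```text
q7->-0.77 rot/pi [ 0.0001  0.0004 -0.0002] n>=1 | dp then(after rot)/0.8 [ 0.0016 -0.0001  0.1431] dist 0.114
[array([ 0.6059, -0.3583])] [array([ 0.4368, -0.0519])]
```

Run:
```python
from h import *
cv2.imwrite("pics/w7.png",grab_frame("wrist")); print(proj(calibration("wrist"),[.7023,-.0114,.066]))
```

```text
[320.2762 247.0339]
```

View pics/w7.png

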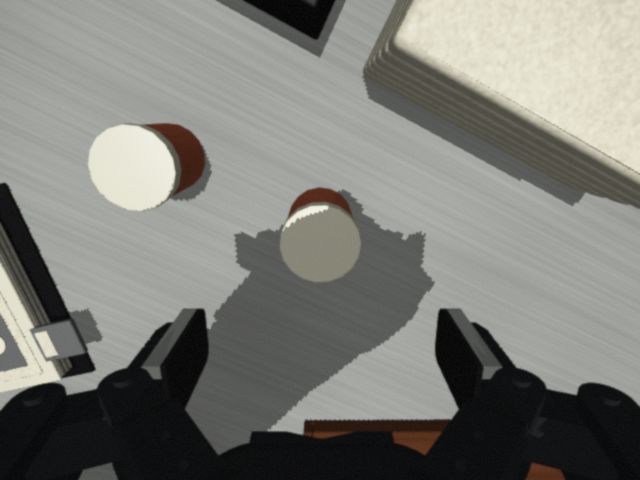

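The lid is at (320,241), as expected. Grasping the second pot.

move_arm(jaw=[0,0,0,0,0,255,255,255,255,255], dp=[[0.003,-0.0001,0.04],[0,0,0.04],[0,0,0.04],[0,0,0.0229],[0,0,0],[0,0,0],[0,0,0],[0,0,0],[0,0,0],[0,0,0]], rotation=[[0,0,0],[0,0,0],[0,0,0],[0,0,0],[0,0,0],[0,0,0],[0,0,0],[0,0,0],[0,0,0],[0,0,0]])

```text
clock: 26.12
position: [0.7045, -0.0097, 0.0361]
tool_rot: [3.141, -0.002, 0.463]
force: [-2.3, -0.1, 7.1]
grip_width: 0.0489
```

move_arm(jaw=[255,255,255,255,255,255], dp=[[0,0,0],[0,0,-0.02],[0,0,-0.05],[0,0,-0.05],[0,0,-0.04],[0,0,0]], rotation=[[0,0,0],[0,0,0],[0,0,0],[0,0,0],[0,0,0],[0,0,0]])

```text
clock: 26.88
position: [0.7051, -0.0098, 0.1666]
tool_rot: [3.14, -0.004, 0.462]
force: [0.6, -0.1, -1.8]
grip_width: 0.0486
```

Run:
```python
from h import *
plan([.5615,-.267,.13],-1.109)
```

```text
q7->-1.21 rot/pi [ 0.0006 -0.0014  0.0002] n>=1 | dp then(after rot)/0.8 [-0.3039  0.2078  0.0457] dist 0.297
```

move_arm(jaw=[255,255,255,255,255,255,255,255,255,255], dp=[[-0.0434,0.0297,0],[-0.0434,0.0297,0],[-0.0434,0.0297,0],[-0.0434,0.0297,0],[-0.0434,0.0297,0],[-0.0434,0.0297,0],[-0.0434,0.0297,0],[0,0,0.045],[0,0,0.045],[0,0,0]], rotation=[[0,0,0],[0,0,0],[0,0,0],[0,0,0],[0,0,0],[0,0,0],[0,0,0],[0,0,0],[0,0,0],[0,0,0]])

```text
clock: 28.12
position: [0.5591, -0.2662, 0.0889]
tool_rot: [-3.139, 0.003, 0.462]
force: [-1.1, -1.0, -0.9]
grip_width: 0.0491
```

Run:
```python
from h import *
plan([.5615,-.267,.0425],-1.109)
```

```text
q7->-0.28 rot/pi [-0.001   0.0009  0.0001] n>=1 | dp then(after rot)/0.8 [0.0023 0.0022 0.058 ] dist 0.046
```

move_arm(jaw=[255,255,255,255,255], dp=[[0.002,0.0015,0.025],[0,0,0.022],[0,0,0.009],[0,0,0.0035],[0,0,0]], rotation=[[0,0,0],[0,0,0],[0,0,0],[0,0,0],[0,0,0]])

```text
clock: 28.75
position: [0.5626, -0.2674, 0.0434]
tool_rot: [3.141, -0.0, 0.462]
force: [0.2, -0.1, -1.8]
grip_width: 0.0491
```

move_arm(jaw=[255,255,255,0,0,0,0,0,0,0], dp=[[0,0,0.001],[0,0,0.001],[0,0,0],[0,0,0],[0,0,0],[0,0,0],[0,0,-0.05],[0,0,-0.05],[0,0,-0.05],[0,0,0]], rotation=[[0,0,0],[0,0,0],[0,0,0],[0,0,0],[0,0,0],[0,0,0],[0,0,0],[0,0,0],[0,0,0],[0,0,0]])

```text
clock: 30.0
position: [0.5637, -0.2679, 0.1643]
tool_rot: [3.138, -0.003, 0.462]
force: [-0.0, -0.7, -0.5]
grip_width: 0.0855
```

Run:
```python
from h import *
t=grab_frame("top");c=calibration("top")
P=[p[0] for p in pots(t,c) if .3<p[0][0]<.78]; print(P,cup(t,c)); cv2.imwrite("pics/t8.png",t)
p=min(P,key=lambda p:np.linalg.norm(p-[.6954,.1052])); plan([*p,.15],-1.109)
```

```text
[array([0.6953, 0.1052]), array([0.5285, 0.2102]), array([ 0.49  , -0.4188]), array([0.4516, 0.3021])] [array([ 0.4418, -0.0487])]
q7->0.26 rot/pi [ 0.0004 -0.0005  0.0003] n>=1 | dp then(after rot)/0.8 [ 0.3555 -0.3432  0.0157] dist 0.395
```

move_arm(jaw=[0,0,0,0,0,0,0,0,0,0], dp=[[0.0444,-0.0429,0.002],[0.0444,-0.0429,0.002],[0.0444,-0.0429,0.002],[0.0444,-0.0429,0.002],[0.0444,-0.0429,0.002],[0.0444,-0.0429,0.002],[0.0444,-0.0429,0.002],[0.0444,-0.0429,0.002],[0,0,0],[0,0,0]], rotation=[[0,0,0],[0,0,0],[0,0,0],[0,0,0],[0,0,0],[0,0,0],[0,0,0],[0,0,0],[0,0,0],[0,0,0]])

```text
clock: 31.3
position: [0.6938, 0.1046, 0.1476]
tool_rot: [3.141, 0.002, 0.462]
force: [-0.0, -0.8, -0.6]
grip_width: 0.0855
```

Run:
```python
from h import *
i=grab_frame("wrist"); cv2.imwrite("pics/w9.png",i); c=calibration("wrist")
h,s,v=cv2.split(cv2.cvtColor(i,cv2.COLOR_BGR2HSV))
print("lid expected",proj(c,[.6953,.1052,.066]))
for a,b,e,ct in blobs(((h<12)|(h>172))&(s>110),300): print("red",a,b,cv2.boundingRect(ct))
plan([.6953,.1052,.034],-1.109)
t=grab_frame("top");c=calibration("top"); print([p[0] for p in pots(t,c) if .3<p[0][0]<.78])
```

```text
lid expected [320.0133 246.3166]
red [320.8116 197.8191] 658 (291, 188, 61, 26)
red [544.0575 473.1947] 452 (525, 463, 41, 17)
q7->-0.93 rot/pi [ 0.0001  0.0004 -0.0002] n>=1 | dp then(after rot)/0.8 [ 0.0022 -0.0005  0.1425] dist 0.114
[array([ 0.6059, -0.3583]), array([ 0.5604, -0.2701]), array([0.5284, 0.2099]), array([ 0.4994, -0.4144]), array([0.4074, 0.2596])]
```

move_arm(jaw=[0,0,0,0,0,255,255,255,255,255], dp=[[0.003,-0.0004,0.04],[0,0,0.04],[0,0,0.04],[0,0,0.0225],[0,0,0],[0,0,0],[0,0,0],[0,0,0],[0,0,0],[0,0,0]], rotation=[[0,0,0],[0,0,0],[0,0,0],[0,0,0],[0,0,0],[0,0,0],[0,0,0],[0,0,0],[0,0,0],[0,0,0]])

```text
clock: 32.65
position: [0.697, 0.1067, 0.0362]
tool_rot: [3.141, -0.002, 0.462]
force: [-2.0, 0.2, 7.3]
grip_width: 0.049
```

move_arm(jaw=[255,255,255,255,255,255], dp=[[0,0,0],[0,0,-0.02],[0,0,-0.05],[0,0,-0.05],[0,0,-0.04],[0,0,0]], rotation=[[0,0,0],[0,0,0],[0,0,0],[0,0,0],[0,0,0],[0,0,0]])

```text
clock: 33.4
position: [0.6976, 0.1066, 0.1666]
tool_rot: [3.14, -0.005, 0.463]
force: [-0.6, -0.5, -1.7]
grip_width: 0.049
```

Run:
```python
from h import *
plan([.519,-.182,.165],-1.109)
```

```text
q7->-1.42 rot/pi [ 0.0004 -0.0015  0.0002] n>=1 | dp then(after rot)/0.8 [-0.3606  0.2235  0.002 ] dist 0.339
```

move_arm(jaw=[255,255,255,255,255,255,255,255,255,255], dp=[[-0.0515,0.0319,0],[-0.0515,0.0319,0],[-0.0515,0.0319,0],[-0.0515,0.0319,0],[-0.0515,0.0319,0],[-0.0515,0.0319,0],[-0.0515,0.0319,0],[0,0,0.045],[0,0,0.045],[0,0,0]], rotation=[[0,0,0],[0,0,0],[0,0,0],[0,0,0],[0,0,0],[0,0,0],[0,0,0],[0,0,0],[0,0,0],[0,0,0]])

```text
clock: 34.65
position: [0.5165, -0.1816, 0.0893]
tool_rot: [-3.139, 0.003, 0.462]
force: [-0.3, -0.0, -0.3]
grip_width: 0.0492
```

Run:
```python
from h import *
plan([.519,-.182,.0425],-1.109)
```

```text
q7->-0.35 rot/pi [-0.0008  0.0009  0.0001] n>=1 | dp then(after rot)/0.8 [0.0026 0.0018 0.0584] dist 0.047
```

move_arm(jaw=[255,255,255,255,255], dp=[[0.0018,0.001,0.025],[0,0,0.022],[0,0,0.009],[0,0,0.0035],[0,0,0]], rotation=[[0,0,0],[0,0,0],[0,0,0],[0,0,0],[0,0,0]])

```text
clock: 35.28
position: [0.5197, -0.1821, 0.0433]
tool_rot: [3.141, -0.0, 0.462]
force: [0.9, 0.8, -0.8]
grip_width: 0.0489
```

move_arm(jaw=[255,255,255,0,0,0,0,0,0,0], dp=[[0,0,0.001],[0,0,0.001],[0,0,0],[0,0,0],[0,0,0],[0,0,0],[0,0,-0.05],[0,0,-0.05],[0,0,-0.05],[0,0,0]], rotation=[[0,0,0],[0,0,0],[0,0,0],[0,0,0],[0,0,0],[0,0,0],[0,0,0],[0,0,0],[0,0,0],[0,0,0]])

```text
clock: 36.52
position: [0.5207, -0.1824, 0.164]
tool_rot: [3.139, -0.003, 0.463]
force: [0.8, 0.6, -0.9]
grip_width: 0.0856
```

Run:
```python
from h import *
# next tab grip, with the +x wrist-seen offset used for the top card: r 140
X=np.array([np.cos(.6886),np.sin(.6886)]);Y=np.array([-X[1],X[0]])
t=np.array([.5968,.1735])-.08*X; print(t); plan([*t,.15],.6886)
```

```text
[0.535  0.1227]
q7->1.49 rot/pi [-0.0001 -0.0014  0.4281] n>=9 | dp then(after rot)/0.8 [-0.2831 -0.2561  0.0174] dist 0.306
```

Rotate back to the known-good wrist orientation, head for the next tab, then check the tray.

move_arm(jaw=[0,0,0,0,0,0,0,0,0,0], dp=[[0,0,-0.02],[0,0,0],[0,0,0],[0,0,0],[0,0,0],[0,0,0],[0,0,0],[0,0,0],[0,0,0],[0,0,0]], rotation=[[0,0,-0.052],[0,0,-0.052],[0,0,-0.052],[0,0,-0.052],[0,0,-0.052],[0,0,-0.052],[0,0,-0.052],[0,0,-0.052],[0,0,-0.052],[0,0,-0.052]])

```text
clock: 37.78
position: [0.5192, -0.1818, 0.1767]
tool_rot: [-3.141, -0.001, 2.102]
force: [-0.1, 0.1, -1.1]
grip_width: 0.0853
```

move_arm(jaw=[0,0,0,0,0,0,0,0,0,0], dp=[[0,0,0],[0.0354,0.032,0],[0.0354,0.032,0],[0.0354,0.032,0],[0.0354,0.032,0],[0.0354,0.032,0],[0.0354,0.032,0],[0.0354,0.032,0],[0.0354,0.032,0],[0,0,0]], rotation=[[0,0,-0.052],[0,0,0],[0,0,0],[0,0,0],[0,0,0],[0,0,0],[0,0,0],[0,0,0],[0,0,0],[0,0,0]])

```text
clock: 39.02
position: [0.5331, 0.1262, 0.1766]
tool_rot: [-3.141, -0.001, 2.264]
force: [0.3, -0.4, -0.6]
grip_width: 0.0855
```

Run:
```python
from h import *
o=bot.observe();print(o["qpos"],o["position"],o["tool_rot"])
plan([.535,.1227,.15],.6886)
t=grab_frame("top");c=calibration("top"); cv2.imwrite("pics/t10.png",t)
print([p[0] for p in pots(t,c) if .3<p[0][0]<.78],cup(t,c))
w=grab_frame("wrist")
wc=calibration("wrist"); p=proj(wc,[.531,.1275,.024]); print(p)
cv2.imwrite("pics/tw10.png",np.hstack([cv2.resize(w,(400,300)),cv2.resize(t[150:390,280:560],(350,300))]))
```

```text
[-0.4635  0.4742  0.168   1.8656 -0.1072  0.8114  0.4533] [0.5331 0.1262 0.1766] [-3.1411 -0.0015  2.2638]
q7->0.45 rot/pi [-0.0001 -0.0005  0.0014] n>=1 | dp then(after rot)/0.8 [-0.0049 -0.0009  0.0332] dist 0.027
[array([ 0.6059, -0.3583]), array([ 0.5604, -0.2701]), array([ 0.5183, -0.1842])] [array([ 0.4367, -0.0519])]
[321.2077 210.874 ]
```

View pics/tw10.png

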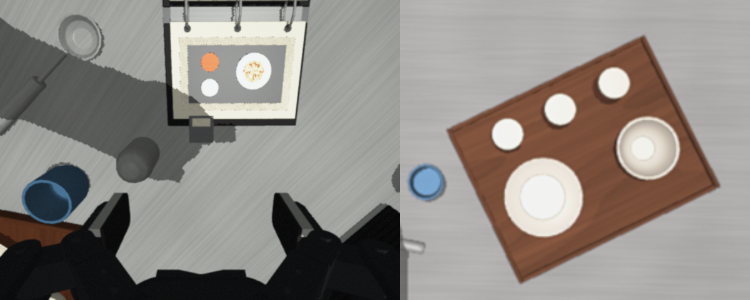

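All three pots stand on the tray, clear of plate, bowl, rim and each other, and the cup stands alone at (427,182). In the wrist view the next tab is at (201,128), centred between the fingers. I'll narrow the jaws to keep clear of the shaker, then descend.

move_arm(jaw=[100,100,100,100,100,100], dp=[[-0.005,-0.0009,0.04],[0,0,0.04],[0,0,0],[0,0,0.04],[0,0,0.01],[0,0,0]], rotation=[[0,0,0.0014],[0,0,0],[0,0,0],[0,0,0],[0,0,0],[0,0,0]])

```text
clock: 39.88
position: [0.5359, 0.1192, 0.0742]
tool_rot: [-3.142, 0.0, 2.255]
force: [0.1, -0.3, -0.6]
grip_width: 0.0517
```

Run:
```python
from h import *
plan([.535,.1227,.013],.6886)
w=grab_frame("wrist"); cv2.imwrite("pics/w11.png",cv2.resize(w,(480,360)))
```

```text
q7->0.49 rot/pi [-0.      0.     -0.0015] n>=1 | dp then(after rot)/0.8 [0.0041 0.0019 0.0766] dist 0.061
```

View pics/w11.png

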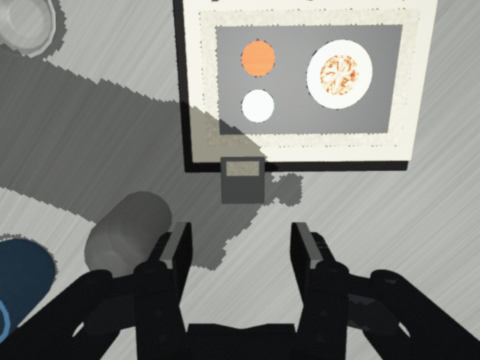

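The tab is at (243,181) and the jaw centre at 241. Descending and gripping.

move_arm(jaw=[100,100,100,100,255,255,255,255,255,255], dp=[[0.004,0.001,0.03],[0,0,0.03],[0,0,0.0165],[0,0,0],[0,0,0],[0,0,0],[0,0,0],[0,0,0],[0,0,0],[0,0,0]], rotation=[[0,0,0],[0,0,0],[0,0,0],[0,0,0],[0,0,0],[0,0,0],[0,0,0],[0,0,0],[0,0,0],[0,0,0]])

```text
clock: 41.18
position: [0.5348, 0.1225, 0.0133]
tool_rot: [3.141, 0.001, 2.255]
force: [-1.3, -1.5, 7.2]
grip_width: 0.0286
```

Run:
```python
from h import *
o=bot.observe();print(o["position"],o["force"],o["grip_width"],o["tool_rot"])
B=np.array([.4741,.2546]);Y=np.array([-np.sin(.6886),np.cos(.6886)]); r=-(o["position"][:2]-B)@Y; print(r)
th=np.linspace(0,np.pi-.03,25); print(np.c_[np.diff(-r*np.cos(th)),-np.diff(r*np.sin(th))]/.8)
```

```text
[0.5348 0.1225 0.0133] [-1.2984 -1.5093  7.2262] 0.028608696649449216 [3.1405 0.0005 2.255 ]
0.14055204909125282
[[ 0.0015 -0.0227]
 [ 0.0044 -0.0223]
 [ 0.0072 -0.0216]
 [ 0.01   -0.0205]
 [ 0.0125 -0.019 ]
 [ 0.0149 -0.0172]
 [ 0.017  -0.0151]
 [ 0.0188 -0.0128]
 [ 0.0203 -0.0103]
 [ 0.0215 -0.0076]
 [ 0.0223 -0.0047]
 [ 0.0227 -0.0018]
 [ 0.0227  0.0011]
 [ 0.0224  0.0041]
 [ 0.0217  0.0069]
 [ 0.0206  0.0097]
 [ 0.0192  0.0123]
 [ 0.0174  0.0146]
 [ 0.0154  0.0168]
 [ 0.0131  0.0186]
 [ 0.0106  0.0202]
 [ 0.0079  0.0213]
 [ 0.0051  0.0222]
 [ 0.0022  0.0227]]
```

move_arm(jaw=[255,255,255,255,255,255,255,255,255,255], dp=[[0.0015,0,-0.0227],[0.0044,0,-0.0223],[0.0072,0,-0.0216],[0.01,0,-0.0205],[0.0125,0,-0.019],[0.0149,0,-0.0172],[0.017,0,-0.0151],[0.0188,0,-0.0128],[0.0203,0,-0.0103],[0.0215,0,-0.0076]], rotation=[[0,0,0],[0,0,0],[0,0,0],[0,0,0],[0,0,0],[0,0,0],[0,0,0],[0,0,0],[0,0,0],[0,0,0]])

```text
clock: 42.42
position: [0.4688, 0.2023, 0.1481]
tool_rot: [-3.141, 0.0, 2.255]
force: [-0.7, -0.7, -6.1]
grip_width: 0.028
```

move_arm(jaw=[255,255,255,255,255,255,255,255,255,255], dp=[[0.0223,0,-0.0047],[0.0227,0,-0.0018],[0.0227,0,0.0011],[0.0224,0,0.0041],[0.0217,0,0.0069],[0.0206,0,0.0097],[0.0192,0,0.0123],[0.0174,0,0.0146],[0.0154,0,0.0168],[0.0131,0,0.0186]], rotation=[[0,0,0],[0,0,0],[0,0,0],[0,0,0],[0,0,0],[0,0,0],[0,0,0],[0,0,0],[0,0,0],[0,0,0]])

```text
clock: 43.68
position: [0.3673, 0.3248, 0.0852]
tool_rot: [-3.139, -0.001, 2.256]
force: [-7.2, -4.9, 3.9]
grip_width: 0.027
```

move_arm(jaw=[255,255,255,255], dp=[[0.0106,0,0.0202],[0.0079,0,0.0213],[0.004,0,0.02],[0,0,0.01]], rotation=[[0,0,0],[0,0,0],[0,0,0],[0,0,0]])

```text
clock: 44.18
position: [0.3552, 0.3393, 0.0276]
tool_rot: [-3.138, -0.002, 2.258]
force: [-10.4, 0.4, 6.2]
grip_width: 0.0265
```

move_arm(jaw=[60,60,60,60,60,60,60,60,60], dp=[[0,0,0],[0,0,0],[0,0,0],[0,0,-0.01],[0,0,-0.04],[0,0,-0.06],[0,0,-0.06],[0,0,-0.06],[0,0,0]], rotation=[[0,0,0],[0,0,0],[0,0,0],[0,0,0],[0,0,0],[0,0,0],[0,0,0],[0,0,0],[0,0,0]])

```text
clock: 45.3
position: [0.3594, 0.3393, 0.2161]
tool_rot: [3.136, -0.002, 2.255]
force: [-0.4, -0.8, -1.1]
grip_width: 0.0653
```

Run:
```python
from h import *
t=grab_frame("top");c=calibration("top");s=grab_frame("scene")
print([p[0] for p in pots(t,c) if .3<p[0][0]<.78],cup(t,c))
cv2.imwrite("pics/f12.png",s)
```

```text
[array([ 0.6055, -0.3582]), array([ 0.5606, -0.2701]), array([0.5157, 0.1933]), array([ 0.5183, -0.1841]), array([ 0.4995, -0.4143]), array([ 0.4981, -0.4102]), array([0.4343, 0.2939])] [array([ 0.4368, -0.0519])]
```

View pics/f12.png

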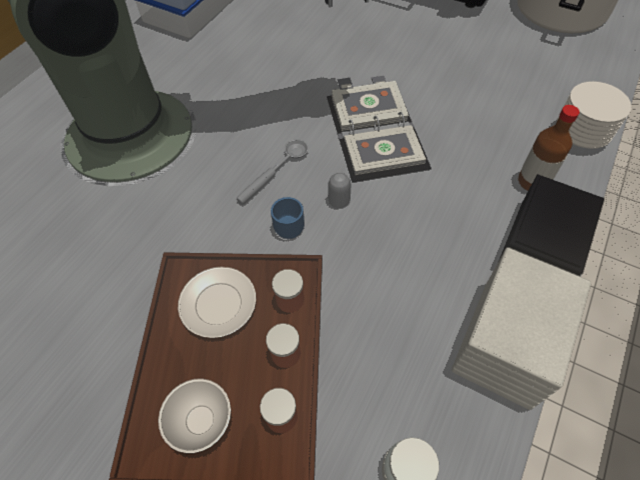

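Both cards lie on the left (tabs at (345,85) and (378,80)). The pots stand on the tray, the cup is free at (288,217), and the plate, bowl and shaker are where they were. Handing in.

Run:
```python
from h import *
print(workorder.job_done(), bot.observe()["clock"])
```

```text
the job is handed in; nothing more can be done
the job is handed in; nothing more can be done
```

The job is done and handed in at about 45 s on the robot's clock, well inside the 210 s limit.

**What I did, in order:**
1. I turned the top card over to the left by its tab.
2. I moved the cup to a clear spot on the table at about (0.44, -0.05).
3. I stood all three pots that were there on the tray, about 100 mm apart centre to centre and 15–35 mm from the rim, plate and bowl.
4. I turned the next card over to the left by its tab.

**Last checks:**
- **Cards:** the final scene picture shows both cards flat on the left.
- **Pots:** they stand upright on the tray at (0.606, -0.358), (0.561, -0.270) and (0.518, -0.184).
- **Other items:** the cup stands free, and the plate, bowl and shaker look unmoved. I saw no pot knocked out of place.

**Disagreements:**
- Wrist and top cameras differed by 4–7 mm on the tab and the cup, so I aimed between them or at the wrist reading.
- The cup's final x position read 0.437–0.443 across pictures.
- The measured side force while lowering each card reached about 19 N on the first and 10 N on the second.

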